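# Tub into the sink cupboard's door rack, door snapped shut

### The job

Pull the little white cupboard's door open past its roller catch, stand the small tub with the clasp upright in the rack on the inside of the door, and then push the door gently shut until the catch snaps and holds it. Do not slam the door or force it against its buffer, and leave the other things where they are.

Things in the scene. Friction and masses are not known exactly. Their poses are not given: they have to be found in the camera images.
- plinth: wooden base board under the small white cupboard, 200 x 260 x 10 mm. Origin: centre of its underside on the counter, z up; the door faces its -x (about the robot's right), hinge at its +y end (near the robot). The cupboard (140 x 200 x 180 mm tall, on the board) is NOT squared to it: it sits up to 15 mm forward or back along x, 2 mm along y, 0.02 rad turned. The *_nominal points ignore that.
- hinge_nominal (a point): nominal point on the door's upright hinge axis (board frame x -70, y +100 mm), true only to about 15 mm; axes as the board's. The shut leaf runs from here along -y for 200 mm, its faces 2 and 14 mm in front (-x) of the axis; its top is 190 mm above the counter. The leaf swings with slight friction and stays where it is left.
- post_nominal (a point): nominal top end of the door's handle with the door shut, true only to about 15 mm: one upright round steel post 12 mm thick, 170 mm from the hinge along the leaf, its axis 64 mm in front of the hinge line (50 mm off the leaf, of which 44 mm is free). Top end free, 215 mm above the counter; bare down to 155 mm, where stand-offs join it to the leaf.
- rack_nominal (a point): nominal middle of the floor of the steel rack on the door's inside, door SHUT (true to about 15 mm); it swings with the door and is reached from above with the door open. Floor 100 mm, tops of its low walls 130 mm above the counter. Inner space 24 to 160 mm from the hinge along the leaf (middle 92), and from 2 mm in front of to 80 mm behind the hinge line (middle 40).
- catch_nominal (a point): nominal place of the roller catch on the cupboard's roof, 185 mm from the hinge, 200 mm up: a nose on the door's tongue must ride over a sprung roller. Shutting meets it at about 0.06 rad and takes some 8 to 12 N at the handle; then the door snaps in by itself onto a rubber buffer. Pulling open takes some 4 to 8 N, then it comes free.
- door (a joint): angle of the cupboard door in rad, 0 shut (latched it reads within 0.02 of 0), grows as it opens towards the robot's right and the robot, up to 1.7. Seen from above it opens clockwise about the hinge.
- buffer (a joint): squeeze of the small rubber buffer behind the door's tongue, in m: 0 when free, about 0.0004 with the door latched and left alone, 8 N per mm. Past 0.0027 (more than about 20 N pushed at the handle of the latched door) the door is being forced.
- tub: the small lidded plastic tub with a clasp: 56 (x) x 46 (y) x 70 mm tall, grey with a white lid 58 x 46 mm and a clasp on its -x face, about 110 g, standing on the dish mat (4 mm thick). Origin: centre of its underside, z up.
- measure: bystander: green plastic measuring cup, 72 mm wide, 60 mm tall, side handle. Origin: its underside, z up.
- ramekin: bystander: white ceramic ramekin, 80 mm wide, 45 mm tall. Origin: its underside, z up.
- potlid: bystander: round steel pot lid, 136 mm wide, with a knob, 43 mm tall in all. Origin: its underside, z up.
- spatula: bystander: bamboo spatula, 280 mm long, lying flat beside the mat.
- soap: bystander: amber soap bottle, 60 mm wide, 190 mm tall, towards the sink. Origin: its underside, z up.
- brush: bystander: washing-up brush, 220 mm, lying towards the sink.
Mind the look-alikes: they are no part of the job. Leave any red or yellow look-alike of the tub alone.

How it is judged:
By the outcome, as a careful person would: the job done as asked, in the order asked, and still so for the second after the job is handed in, with the robot touching nothing.
It also fails if it takes over 72 s, if anything falls off the work surface, if the arm or the gripper's body presses on something with over 40 N, if the wrist force passes 120 N, or if a joint passes its speed limit or range.

### The arm

A 6-joint arm with a two-finger parallel gripper is mounted at the origin on the work surface. World frame = base frame: x ahead of the robot, y to its left, z up, the work surface at z = 0. Lengths are in m, angles in degrees, forces in N, time in s.
With the tool pointing down it reaches from about 0.375 to 0.9 m from the base axis. Payload 3.1 kg.
Tool frame: the origin (TCP) lies on the centre line of the jaws, within the pads' length; the fingertips stand 25 mm ahead of it and the grasp point (between the pads) lies 6 mm ahead of it; y points along the fingers, x is the direction in which the jaws open and shut, and the axes are right-handed (so a half turn about y gives the same grasp; the last joint's range is limited). The gripper opens to 87 mm and grips with 3 to 60 N. Pads are 19 mm wide; open, the fingers measure 117 mm over their backs; the gripper's body (75 mm by 190 mm) begins 51 mm behind the grasp point.
Start: joints at [-84.311, 30.224, 82.088, -0, 67.689, -10.227], TCP at [0.171, -0.601, 0.248] pointing down, gripper open.
Joint ranges: [-176.69, 176.69], [-43.24, 126.21], [12.49, 139.97], [-82, 262], [0, 151.66], [-163.58, 163.58]. Speed limits (degrees/s): [159.86, 159.86, 180, 180, 180, 180].

### API

Orientations are given as a 3x3 rotation matrix whose columns are the frame's x, y, z axes.
In Python, from rig import * gives the robot as it stands.
- The arm moves only by the tool play_rows, never from a script. Its argument "commands" is a list of rows, each a list of 2 entries, a list of its own where there are three numbers: the shift along the world's x, y, z in m, then the turn, a rotation vector about the world's x, y, z in rad. A call has 1 to 10 rows; each row is the pose to reach, as a shift and turn from the pose commanded when the call began; what a row does not reach only later rows make up. A row lasts 1/8 s, in which the tool goes at most 62.5 mm and 10.7 degrees, less where a joint would pass 70% of its speed; a pose out of reach is approached as far as the arm can. A call with a gripper value outside its range is refused whole. "gripper" is the finger opening in m, from 0 to 0.087, set as the call begins (left out, the last holds). The fingers move at their own pace and stop on an object; the grip force is fixed at half the most. Time passes only in rows, so rows that repeat a pose let the fingers close. It gives the time, the measured TCP pose, the force and the opening at its end, in the units of the state.
- read_state(): the state, without advancing time (a new reading comes with each control period).
- capture(name): name is "scene" or "top"; returns a dict with "frame" (400x640x3 uint8, red, green, blue), "depth" (400x640 float32, m along the optical axis (not along the pixel's ray), 0 where there is no reading), "mtx" (3x3 intrinsics, pixels), "cam_to_world" (4x4, takes a point from camera to world coordinates). Camera axes: x right, y down, z forward; pixel columns grow to the right and rows downward; lengths in m; the calibration is good to about 2 mm. A picture is of the moment at which its call begins.
- hand_in(): hands the job in, once; it reports no verdict.
The state is a dict: "time_s": time; "joint_positions": joint angles; "qvel": joint speeds; "tau": joint torques, N m; "position": TCP position; "tcp_rot": TCP orientation; "force": force on the tool from outside, world axes, zero at the start; "moment": the same for the moment, N m; "opening": opening from 0.0 (shut) to 1.0 (fully open).
Only numpy, scipy, OpenCV 4.12 (cv2) and the standard library are available. Lean on these libraries where they do the work, as an engineer would, in place of code of your own. Each camera call takes 0.05 s, during which the arm holds its last target. There are 200 camera calls.

## Working session

There is one attempt and no reset: what is moved stays moved. The work goes in short steps, Python scripts to look and compute and a tool call to move; the robot and the scene stay as the last step left them, time stands still between calls to the robot, and variables do not carry over. Pictures are saved under pics/ and viewed, about 8 in all and at most 12, crops included, and the job is handed in when it is done.

Besides the shell and the picture viewer there is one more tool, called after "Request:" in YAML: its name, and indented under it one key for each argument. play_rows: Moves the arm, as the interface text tells. Its arguments: {"type":"object","properties":{"commands":{"type":"array"},"gripper":{"type":"number"}},"required":["commands"]}

```bash
ls; mkdir -p pics
cat > h.py <<'E'
from rig import *
import numpy as np, cv2
def cap(n,f):
    c=capture(n); np.savez('/tmp/'+f,**c); cv2.imwrite(f'pics/{f}.png',cv2.cvtColor(c['frame'],cv2.COLOR_RGB2BGR)); return c
def xyz(c):
    d=c['depth']; v,u=np.mgrid[:400,:640]; K=c['mtx']
    p=np.stack([(u-K[0,2])/K[0,0]*d,(v-K[1,2])/K[1,1]*d,d],-1); T=c['cam_to_world']
    w=p@T[:3,:3].T+T[:3,3]; w[d==0]=np.nan; return w
E
python3 - <<'E'
from h import *
s=read_state(); print(s['position'],s['tcp_rot'],s['time_s'],s['force'])
for n in('scene','top'):
    c=cap(n,n+'0'); print(n,c['cam_to_world'].round(3),c['mtx'][0,0])
E
```

```text
pics
[ 0.17135051 -0.60035902  0.24659364] [[ 2.74301644e-01 -2.65703633e-04  9.61643665e-01]
 [-9.61641445e-01  2.09027049e-03  2.74301588e-01]
 [-2.08297831e-03 -9.99997780e-01  3.17853007e-04]] 0.0 [-0.33009048  0.59361186  1.11469563]
scene [[ 0.74   0.567 -0.362  1.053]
 [ 0.672 -0.619  0.405 -0.687]
 [ 0.006 -0.543 -0.84   1.217]
 [ 0.     0.     0.     1.   ]] 405.93156493089947
top [[-0.005 -0.975  0.221  0.247]
 [-1.     0.005 -0.003 -0.139]
 [ 0.002 -0.221 -0.975  1.648]
 [ 0.     0.     0.     1.   ]] 452.93381595267533
```

View pics/scene0.png

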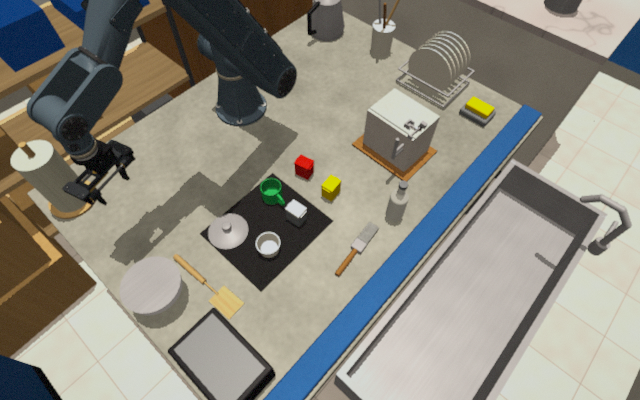

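View pics/top0.png

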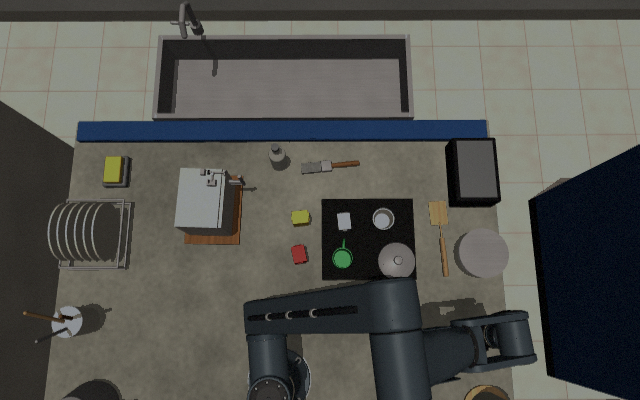

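The scene view shows the white-lidded grey tub at (296,211), and in the top view at (344,221). The look-alikes are red at (304,166) and yellow at (331,187). Other white things are the ramekin at (268,244) and the cupboard at (400,130), whose post is near (397,145). I pick the white-lidded one and check it in a close crop.

Run:
```python
from h import *
a=dict(np.load('/tmp/scene0.npz'));b=dict(np.load('/tmp/top0.npz'))
A=xyz(a);B=xyz(b)
im=lambda c,y0,y1,x0,x1,s:cv2.resize(cv2.cvtColor(c['frame'][y0:y1,x0:x1],cv2.COLOR_RGB2BGR),None,fx=s,fy=s,interpolation=cv2.INTER_CUBIC)
p=im(a,85,180,345,445,4); q=im(b,160,255,165,265,4); r=im(a,175,260,250,350,2); t=im(b,190,260,280,380,2)
o=np.zeros((580,800,3),np.uint8); o[:380,:400]=p;o[:380,400:]=q;o[380:550,:200]=r;o[380:520,400:600]=t
cv2.imwrite('pics/crop1.png',o)
# tub lid
for n,W,(v0,v1,u0,u1) in(('scene',A,(195,230,280,312)),('top',B,(205,235,330,358))):
    P=W[v0:v1,u0:u1].reshape(-1,3); P=P[(P[:,2]>.064)&(P[:,2]<.09)]
    print('tub',n,len(P),P.mean(0),np.median(P[:,2]),cv2.minAreaRect((P[:,:2]*1000).astype(np.float32)))
for n,W,(v0,v1,u0,u1) in(('scene',A,(85,185,345,450)),('top',B,(160,255,165,265))):
    P=W[v0:v1,u0:u1].reshape(-1,3)
    for nm,lo,hi in(('roof',.186,.194),('leafetc',.194,.205),('post',.207,.222),('plinth',.007,.013)):
        Q=P[(P[:,2]>lo)&(P[:,2]<hi)]
        if len(Q)>3: print(n,nm,len(Q),Q.mean(0).round(4),[[round(float(x),2) for x in np.ravel(e)] for e in cv2.minAreaRect((Q[:,:2]*1000).astype(np.float32))],cv2.boxPoints(cv2.minAreaRect((Q[:,:2]*1000).astype(np.float32))).round(1).tolist())
P=B[160:255,165:265].reshape(-1,3);Q=P[P[:,2]>.195];print(Q[np.argsort(Q[:,1])].round(3)[:25])
P=A[85:185,345:450].reshape(-1,3);Q=P[P[:,2]>.195];print(Q[np.argsort(Q[:,1])].round(3)[:25])
```

```text
tub scene 243 [ 0.54280083 -0.22972385  0.07268688] 0.07272701955480398 ((540.8190307617188, -229.50282287597656), (66.51962280273438, 48.01875686645508), 7.649059772491455)
tub top 223 [ 0.53882973 -0.22544897  0.0750528 ] 0.07524836275500402 ((539.1450805664062, -225.9359893798828), (64.49287414550781, 46.11054229736328), 5.322974681854248)
scene roof 1665 [0.6019 0.2479 0.1896] [[624.17, 163.99], [232.42, 389.51], [15.22]] [[460.8999938964844, 321.3999938964844], [563.2000122070312, -54.400001525878906], [787.4000244140625, 6.599999904632568], [685.2000122070312, 382.3999938964844]]
scene leafetc 170 [0.6596 0.2124 0.1991] [[632.76, 151.92], [218.61, 351.67], [14.19]] [[483.70001220703125, 295.6000061035156], [569.9000244140625, -45.29999923706055], [781.7999877929688, 8.199999809265137], [695.5999755859375, 349.20001220703125]]
scene post 27 [0.668  0.1734 0.2109] [[660.66, 184.17], [132.04, 48.17], [79.41]] [[624.9000244140625, 123.69999694824219], [672.2000122070312, 114.80000305175781], [696.5, 244.60000610351562], [649.0999755859375, 253.5]]
scene plinth 653 [0.6282 0.2403 0.
[... 1454 characters left out ...]
.199]
 [0.691 0.174 0.199]
 [0.688 0.174 0.198]
 [0.681 0.174 0.196]
 [0.636 0.175 0.199]
 [0.685 0.176 0.206]
 [0.682 0.176 0.205]
 [0.676 0.176 0.202]
 [0.68  0.177 0.201]]
[[0.779 0.008 0.195]
 [0.78  0.017 0.197]
 [0.666 0.116 0.212]
 [0.672 0.116 0.217]
 [0.667 0.116 0.203]
 [0.668 0.117 0.198]
 [0.668 0.117 0.217]
 [0.669 0.118 0.208]
 [0.663 0.118 0.198]
 [0.662 0.118 0.203]
 [0.664 0.118 0.214]
 [0.67  0.119 0.198]
 [0.665 0.119 0.203]
 [0.667 0.12  0.21 ]
 [0.662 0.12  0.216]
 [0.672 0.121 0.202]
 [0.671 0.122 0.206]
 [0.668 0.122 0.198]
 [0.664 0.123 0.215]
 [0.669 0.123 0.213]
 [0.666 0.126 0.213]
 [0.662 0.126 0.215]
 [0.67  0.126 0.211]
 [0.669 0.127 0.214]
 [0.664 0.129 0.214]]
```

View pics/crop1.png

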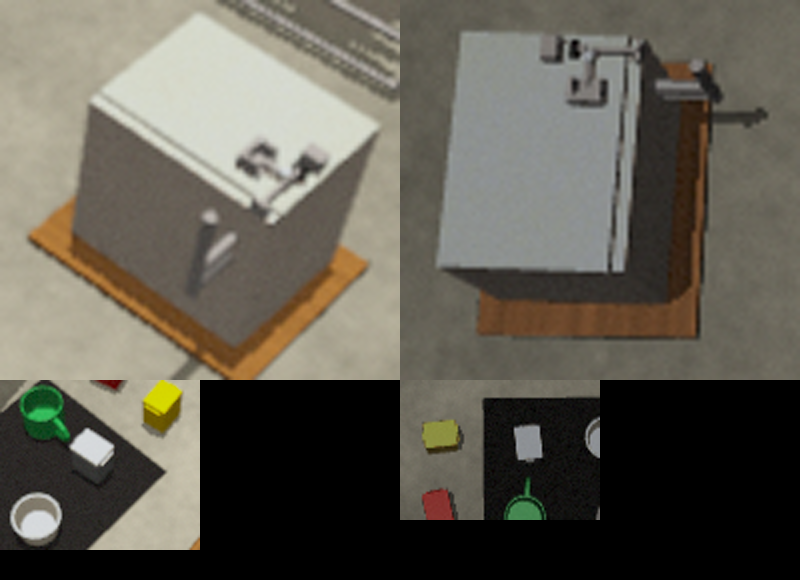

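The crop confirms the white-lidded tub, with its clasp facing the robot, and the bare post in front of the leaf. Next I fit the leaf line and the hinge and compute the move.

Run:
```python
from h import *
for n,box in(('scene',(85,185,345,450)),('top',(160,255,165,265))):
    W=xyz(dict(np.load(f'/tmp/{n}0.npz'))); P=W[box[0]:box[1],box[2]:box[3]].reshape(-1,3)
    Q=P[(P[:,2]>.184)&(P[:,2]<.196)&(P[:,1]>.15)]
    e=[]
    for x in np.arange(.505,.66,.01):
        s=Q[abs(Q[:,0]-x)<.006]
        if len(s)>3: e.append((x,np.percentile(s[:,1],4)))
    e=np.array(e); print(n,np.polyfit(e[:,0]-.5,e[:,1],1), Q[:,0].min(),Q[:,0].max())
    F=P[(P[:,2]>.03)&(P[:,2]<.15)&(P[:,1]>.15)&(P[:,1]<.2)]
    if len(F)>50: print(' front face',len(F),np.polyfit(F[:,0]-.5,F[:,1],1),F[:,0].min(),F[:,0].max())
    S=P[(P[:,2]>.205)&(P[:,2]<.22)&(P[:,1]<.14)];print(' post',(S.min(0)+S.max(0))/2,S.mean(0))
print(read_state()['joint_positions'])
```

```text
scene [-0.04329276  0.18232777] 0.49880639952246675 0.7040788214981768
 front face 1035 [-0.01536572  0.1784756 ] 0.497730835758483 0.7008548288955561
 post [0.66705647 0.12233893 0.21157568] [0.66683077 0.1216307  0.21309402]
top [-0.02876333  0.18557596] 0.4966037463545281 0.7029232643610278
 front face 410 [-0.06462378  0.18388136] 0.49678177686054814 0.6971195038297413
 post [0.66422851 0.12415996 0.21358232] [0.66386625 0.12391799 0.21408517]
[-8.43117823e+01  3.02740485e+01  8.21493407e+01 -2.29456070e-03
  6.76915841e+01 -1.02267104e+01]
```

Request:
play_rows:
  commands:
    - [[0.05,0.08,0.05],[0,0,0.18]]
    - [[0.1,0.15,0.05],[0,0,0.36]]
    - [[0.14,0.2,0.05],[0,0,0.54]]
    - [[0.18,0.26,0.05],[0,0,0.72]]
    - [[0.22,0.32,0.05],[0,0,0.9]]
    - [[0.26,0.38,0.05],[0,0,1.08]]
    - [[0.3,0.44,0.05],[0,0,1.26]]
    - [[0.34,0.5,0.05],[0,0,1.42]]
    - [[0.36,0.54,0.05],[0,0,1.42]]
    - [[0.36,0.54,0.05],[0,0,1.42]]
  gripper: 0.04

```text
time_s: 1.35
position: [0.515, -0.0868, 0.2973]
tcp_rot: [[0.992, -0.0, -0.127], [0.127, -0.0, 0.992], [-0.0, -1.0, -0.0]]
force: [1.0, -0.3, -0.7]
opening: 0.458
```

Request:
play_rows:
  commands:
    - [[0.02,0.03,0],[0,0,0.18]]
    - [[0.05,0.07,0],[0,0,0.36]]
    - [[0.09,0.12,0],[0,0,0.54]]
    - [[0.12,0.16,0],[0,0,0.72]]
    - [[0.135,0.183,0],[0,0,0.9]]
    - [[0.135,0.183,0],[0,0,1.08]]
    - [[0.135,0.183,0],[0,0,1.26]]
    - [[0.135,0.183,0],[0,0,1.41]]
    - [[0.135,0.183,0],[0,0,1.41]]
    - [[0.135,0.183,0],[0,0,1.41]]

```text
time_s: 2.6
position: [0.6491, 0.0942, 0.2971]
tcp_rot: [[0.036, -0.001, -0.999], [0.999, 0.0, 0.036], [0.0, -1.0, 0.001]]
force: [-0.4, 0.0, 0.8]
opening: 0.458
```

Run:
```python
from h import *
s=read_state(); print(s['position'],s['joint_positions'],s['force'],np.degrees(np.arctan2(s['tcp_rot'][1][0],s['tcp_rot'][0][0])))
```

```text
[0.64906702 0.09423508 0.29710272] [-1.48418577e+00  3.00323414e+01  7.40035450e+01  3.15141132e-03
  7.60073615e+01 -8.94203287e+01] [-0.43679457  0.0247328   0.80325122] 87.9353788101497
```

Request:
play_rows:
  commands:
    - [[0.016,0.029,0],[0,0,0]]
    - [[0.016,0.029,-0.02],[0,0,0]]
    - [[0.016,0.029,-0.04],[0,0,0]]
    - [[0.016,0.029,-0.05],[0,0,0]]
    - [[0.016,0.029,-0.05],[0,0,0]]

```text
time_s: 3.22
position: [0.6649, 0.1231, 0.2467]
tcp_rot: [[0.035, -0.002, -0.999], [0.999, -0.0, 0.035], [-0.0, -1.0, 0.002]]
force: [-0.7, -0.3, 0.5]
opening: 0.461
```

Run:
```python
from h import *
s=read_state(); print(s['position'],s['force'])
a=cap('scene','s2');b=cap('top','t2')
f=lambda c,y0,y1,x0,x1:cv2.resize(cv2.cvtColor(c['frame'][y0:y1,x0:x1],cv2.COLOR_RGB2BGR),(400,400),interpolation=cv2.INTER_CUBIC)
cv2.imwrite('pics/c2.png',np.hstack([f(a,80,180,350,450),f(b,150,230,180,260)]))
```

```text
[0.66485613 0.12312831 0.24668207] [-0.715373   -0.27584218  0.50855109]
```

View pics/c2.png

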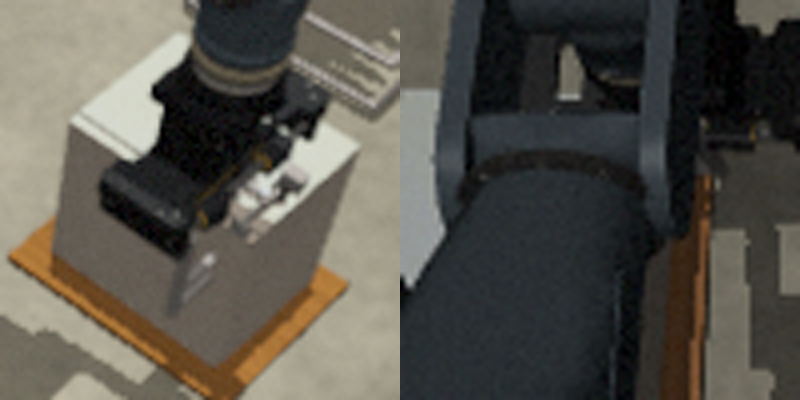

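The gripper sits above the post: the outer finger is at about (185,235) and the post is at (190,270) in the crop. I descend with force checks and then close.

Request:
play_rows:
  commands:
    - [[0,0,-0.015],[0,0,0]]
    - [[0,0,-0.03],[0,0,0]]
    - [[0,0,-0.045],[0,0,0]]
    - [[0,0,-0.052],[0,0,0]]
    - [[0,0,-0.052],[0,0,0]]

```text
time_s: 3.95
position: [0.6648, 0.1232, 0.1944]
tcp_rot: [[0.034, -0.002, -0.999], [0.999, -0.0, 0.034], [-0.0, -1.0, 0.002]]
force: [-0.4, -0.4, -0.1]
opening: 0.457
```

Request:
play_rows:
  commands:
    - [[0,0,0],[0,0,0]]
    - [[0,0,0],[0,0,0]]
    - [[0,0,0],[0,0,0]]
    - [[0,0,0],[0,0,0]]
    - [[0,0,0],[0,0,0]]
  gripper: 0

```text
time_s: 4.58
position: [0.6654, 0.1241, 0.1959]
tcp_rot: [[0.034, 0.001, -0.999], [0.999, 0.001, 0.034], [0.001, -1.0, -0.001]]
force: [-0.0, 3.8, 1.1]
opening: 0.131
```

Run:
```python
import numpy as np
r=np.array([.1675,-.0702])
R=lambda t:np.array([[np.cos(t),np.sin(t)],[-np.sin(t),np.cos(t)]])
for t in [.015,.03,.045,.06,.08,.1,.13,.16,.2]: print(t,(R(t)@r-r).round(4))
for s,ts in((.2,np.arange(.28,.81,.08)),(.8,np.arange(.88,1.46,.08))):
  for t in ts: print(round(s,2),round(t-s,2),(R(t)@r-R(s)@r).round(4))
```

```text
0.015 [-0.0011 -0.0025]
0.03 [-0.0022 -0.005 ]
0.045 [-0.0033 -0.0075]
0.06 [-0.0045 -0.0099]
0.08 [-0.0061 -0.0132]
0.1 [-0.0078 -0.0164]
0.13 [-0.0105 -0.0211]
0.16 [-0.0133 -0.0258]
0.2 [-0.0173 -0.0319]
0.2 0.08 [-0.0086 -0.0117]
0.2 0.16 [-0.0182 -0.0226]
0.2 0.24 [-0.0286 -0.0328]
0.2 0.32 [-0.0397 -0.0421]
0.2 0.4 [-0.0516 -0.0504]
0.2 0.48 [-0.0641 -0.0578]
0.2 0.56 [-0.0772 -0.0642]
0.8 0.08 [-0.0137 -0.0048]
0.8 0.16 [-0.0278 -0.0084]
0.8 0.24 [-0.0421 -0.0109]
0.8 0.32 [-0.0566 -0.0123]
0.8 0.4 [-0.0711 -0.0125]
0.8 0.48 [-0.0856 -0.0115]
0.8 0.56 [-0.0999 -0.0094]
0.8 0.64 [-0.1141 -0.0062]
```

Request:
play_rows:
  commands:
    - [[-0.0011,-0.0025,0],[0,0,-0.015]]
    - [[-0.0022,-0.005,0],[0,0,-0.03]]
    - [[-0.0033,-0.0075,0],[0,0,-0.045]]
    - [[-0.0045,-0.01,0],[0,0,-0.06]]
    - [[-0.006,-0.013,0],[0,0,-0.08]]
    - [[-0.008,-0.0164,0],[0,0,-0.1]]
    - [[-0.0105,-0.021,0],[0,0,-0.13]]
    - [[-0.0133,-0.026,0],[0,0,-0.16]]
    - [[-0.0173,-0.032,0],[0,0,-0.2]]
    - [[-0.0173,-0.032,0],[0,0,-0.2]]

```text
time_s: 5.82
position: [0.6473, 0.0906, 0.1958]
tcp_rot: [[0.233, -0.001, -0.972], [0.972, -0.0, 0.233], [-0.0, -1.0, 0.001]]
force: [-3.2, 2.2, 6.2]
opening: 0.128
```

Request:
play_rows:
  commands:
    - [[-0.009,-0.012,0],[0,0,-0.08]]
    - [[-0.018,-0.0225,0],[0,0,-0.16]]
    - [[-0.0285,-0.033,0],[0,0,-0.24]]
    - [[-0.04,-0.042,0],[0,0,-0.32]]
    - [[-0.0515,-0.0505,0],[0,0,-0.4]]
    - [[-0.064,-0.058,0],[0,0,-0.48]]
    - [[-0.077,-0.064,0],[0,0,-0.56]]
    - [[-0.084,-0.067,0],[0,0,-0.6]]
    - [[-0.084,-0.067,0],[0,0,-0.6]]

```text
time_s: 6.95
position: [0.5636, 0.0238, 0.1958]
tcp_rot: [[0.741, 0.0, -0.671], [0.671, -0.0, 0.741], [0.0, -1.0, -0.0]]
force: [-1.0, 2.4, 5.5]
opening: 0.134
```

Request:
play_rows:
  commands:
    - [[-0.0135,-0.005,0],[0,0,-0.08]]
    - [[-0.028,-0.0085,0],[0,0,-0.16]]
    - [[-0.042,-0.011,0],[0,0,-0.24]]
    - [[-0.0565,-0.0125,0],[0,0,-0.32]]
    - [[-0.071,-0.0125,0],[0,0,-0.4]]
    - [[-0.0855,-0.0115,0],[0,0,-0.48]]
    - [[-0.1,-0.0095,0],[0,0,-0.56]]
    - [[-0.114,-0.006,0],[0,0,-0.64]]
    - [[-0.114,-0.006,0],[0,0,-0.64]]

```text
time_s: 8.07
position: [0.4493, 0.0168, 0.1958]
tcp_rot: [[0.995, -0.0, -0.098], [0.098, -0.003, 0.995], [-0.0, -1.0, -0.003]]
force: [-1.2, -4.0, 4.6]
opening: 0.127
```

Request:
play_rows:
  commands:
    - [[0,0,0],[0,0,0]]
    - [[0,0,0],[0,0,0]]
    - [[0,0,0.03],[0,0,0]]
    - [[0,0,0.06],[0,0,0]]
    - [[0,0,0.09],[0,0,0]]
    - [[0,-0.05,0.09],[0,0,-0.18]]
    - [[0.02,-0.1,0.09],[0,0,-0.36]]
    - [[0.04,-0.15,0.09],[0,0,-0.54]]
    - [[0.06,-0.2,0.09],[0,0,-0.72]]
    - [[0.09,-0.244,0.09],[0,0,-0.9]]
  gripper: 0.04

```text
time_s: 9.32
position: [0.54, -0.2276, 0.2848]
tcp_rot: [[0.689, -0.001, 0.724], [-0.724, 0.001, 0.689], [-0.001, -1.0, -0.0]]
force: [0.2, -0.2, 0.6]
opening: 0.462
```

Run:
```python
from h import *
s=read_state(); print(s['position'],s['force'],s['opening'])
a=cap('scene','s3');b=cap('top','t3')
f=lambda c,y0,y1,x0,x1:cv2.resize(cv2.cvtColor(c['frame'][y0:y1,x0:x1],cv2.COLOR_RGB2BGR),(400,400),interpolation=cv2.INTER_CUBIC)
cv2.imwrite('pics/c3.png',np.hstack([f(a,80,230,300,450),f(b,150,270,170,290)]))
```

```text
[ 0.54003111 -0.2276234   0.28479685] [ 0.15529056 -0.17739599  0.6484725 ] 0.4616280655631681
```

View pics/c3.png

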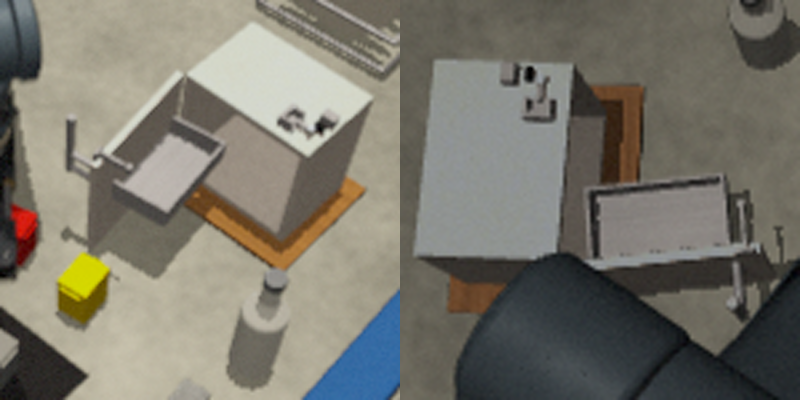

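The crop shows the door standing wide open, with the rack empty at about (170,165) in the scene crop and (655,220) in the top crop. Now I measure the rack and go down on the tub.

Run:
```python
from h import *
for n,box in(('scene',(105,170,318,392)),('top',(195,250,220,290))):
    W=xyz(dict(np.load(f'/tmp/{n}3.npz'.replace('scene3','s3').replace('top3','t3')))); P=W[box[0]:box[1],box[2]:box[3]].reshape(-1,3)
    Z=lambda lo,hi:P[(P[:,2]>lo)&(P[:,2]<hi)&(P[:,1]<.19)&(P[:,1]>-.03)&(P[:,0]<.65)&(P[:,0]>.45)]
    for nm,lo,hi in(('floor',.094,.106),('walltop',.126,.134),('leaf',.184,.193)):
        Q=Z(lo,hi); r=cv2.minAreaRect((Q[:,:2]*1000).astype(np.float32)); print(n,nm,len(Q),Q.mean(0).round(4),r)
        if nm=='leaf': print(np.polyfit(Q[:,1]-.1,Q[:,0],1))
```

```text
scene floor 598 [0.5412 0.1091 0.0999] ((550.0, 85.8194808959961), (95.22200012207031, 184.285888671875), 2.9579339027404785)
scene walltop 162 [0.545  0.0917 0.1292] ((541.03564453125, 88.06035614013672), (196.95932006835938, 136.1832275390625), 75.2437973022461)
scene leaf 180 [0.5038 0.0916 0.1889] ((520.3206787109375, 99.11062622070312), (210.5424346923828, 105.5253677368164), 77.02505493164062)
[0.01565021 0.50389931]
top floor 687 [0.5535 0.1083 0.1007] ((541.9025268554688, 88.03997802734375), (97.02998352050781, 177.28314208984375), 5.323878765106201)
top walltop 115 [0.5547 0.1068 0.1302] ((526.2570190429688, 97.66692352294922), (132.56365966796875, 161.490234375), 5.936820983886719)
top leaf 153 [0.5002 0.0857 0.1894] ((501.19183349609375, 81.93708801269531), (164.91464233398438, 60.984092712402344), 76.12620544433594)
[-0.08779061  0.49890908]
```

Request:
play_rows:
  commands:
    - [[0.002,0,-0.03],[0,0,-0.18]]
    - [[0.003,0,-0.06],[0,0,-0.36]]
    - [[0.0035,0,-0.09],[0,0,-0.54]]
    - [[0.0035,0,-0.11],[0,0,-0.656]]
    - [[0.0035,0,-0.13],[0,0,-0.656]]
    - [[0.0035,0,-0.13],[0,0,-0.656]]
  gripper: 0.066

```text
time_s: 10.18
position: [0.5419, -0.2243, 0.1535]
tcp_rot: [[0.113, -0.005, 0.994], [-0.994, 0.003, 0.113], [-0.003, -1.0, -0.004]]
force: [-0.2, -1.3, 0.2]
opening: 0.758
```

Request:
play_rows:
  commands:
    - [[0,0,-0.02],[0,0,0]]
    - [[0,0,-0.04],[0,0,0]]
    - [[0,0,-0.04],[0,0,0]]

```text
time_s: 10.55
position: [0.5427, -0.225, 0.1149]
tcp_rot: [[0.112, -0.002, 0.994], [-0.994, 0.001, 0.112], [-0.002, -1.0, -0.002]]
force: [-0.0, -0.3, 0.3]
opening: 0.758
```

Run:
```python
from h import *
s=read_state(); print(s['position'],s['force'])
a=cap('scene','s4');b=cap('top','t4')
f=lambda c,y0,y1,x0,x1:cv2.resize(cv2.cvtColor(c['frame'][y0:y1,x0:x1],cv2.COLOR_RGB2BGR),(400,400),interpolation=cv2.INTER_CUBIC)
cv2.imwrite('pics/c4.png',np.hstack([f(a,160,260,240,340),f(b,180,260,310,390)]))
```

```text
[ 0.54274423 -0.22500797  0.11491777] [-0.04078831 -0.28564308  0.25240123]
```

View pics/c4.png

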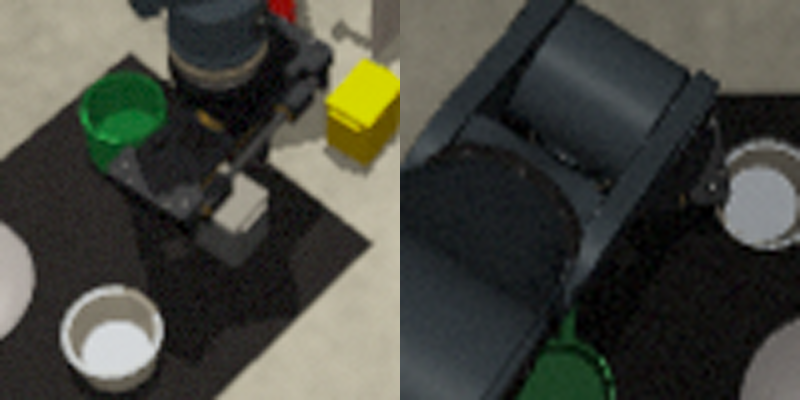

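The tub lies between the fingers, with the lid at (240,205) in the crop, clear of the cup. I go down and grip.

Request:
play_rows:
  commands:
    - [[0.001,-0.002,-0.015],[0,0,0]]
    - [[0.001,-0.002,-0.03],[0,0,0]]
    - [[0.001,-0.002,-0.042],[0,0,0]]
    - [[0.001,-0.002,-0.047],[0,0,0]]
    - [[0.001,-0.002,-0.047],[0,0,0]]

```text
time_s: 11.28
position: [0.5442, -0.2276, 0.0678]
tcp_rot: [[0.112, -0.001, 0.994], [-0.994, 0.001, 0.112], [-0.001, -1.0, -0.001]]
force: [0.4, -0.4, 0.1]
opening: 0.759
```

Request:
play_rows:
  commands:
    - [[0,0,0],[0,0,0]]
    - [[0,0,0],[0,0,0]]
    - [[0,0,0],[0,0,0]]
    - [[0,0,0],[0,0,0]]
  gripper: 0

```text
time_s: 11.78
position: [0.5446, -0.2277, 0.0689]
tcp_rot: [[0.112, 0.0, 0.994], [-0.994, -0.0, 0.112], [0.0, -1.0, 0.0]]
force: [-0.8, 0.5, 2.8]
opening: 0.525
```

Request:
play_rows:
  commands:
    - [[0,0,0.03],[0,0,0]]
    - [[0,0,0.08],[0,0,0]]
    - [[0,0,0.14],[0,0,0]]
    - [[0,0,0.2],[0,0,0]]
    - [[0,0.03,0.25],[0,0,0]]
    - [[0,0.08,0.25],[0,0,0]]
    - [[0,0.13,0.25],[0,0,0]]
    - [[0,0.18,0.25],[0,0,0]]
    - [[0,0.23,0.25],[0,0,0]]
    - [[0.001,0.28,0.25],[0,0,0]]

```text
time_s: 13.02
position: [0.5449, 0.0538, 0.3182]
tcp_rot: [[0.111, -0.001, 0.994], [-0.994, -0.0, 0.111], [0.0, -1.0, -0.001]]
force: [0.5, -0.2, -1.1]
opening: 0.525
```

Request:
play_rows:
  commands:
    - [[0.0015,0.04,0],[0,0,0]]
    - [[0.0025,0.053,0],[0,0,-0.017]]
    - [[0.0025,0.053,-0.03],[0,0,-0.017]]
    - [[0.0025,0.053,-0.06],[0,0,-0.017]]
    - [[0.0025,0.053,-0.06],[0,0,-0.017]]

```text
time_s: 13.65
position: [0.5457, 0.1053, 0.256]
tcp_rot: [[0.095, -0.007, 0.995], [-0.995, -0.0, 0.095], [-0.001, -1.0, -0.007]]
force: [-0.0, -0.5, -0.5]
opening: 0.523
```

Run:
```python
from h import *
s=read_state(); print(s['position'],s['force'],s['opening'])
a=cap('scene','s5');b=cap('top','t5')
f=lambda c,y0,y1,x0,x1:cv2.resize(cv2.cvtColor(c['frame'][y0:y1,x0:x1],cv2.COLOR_RGB2BGR),(400,400),interpolation=cv2.INTER_CUBIC)
cv2.imwrite('pics/c5.png',np.hstack([f(a,80,200,300,420),f(b,150,250,200,300)]))
```

```text
[0.54573414 0.10530494 0.25599299] [-0.01044552 -0.5263556  -0.52377689] 0.5225549692640363
```

View pics/c5.png

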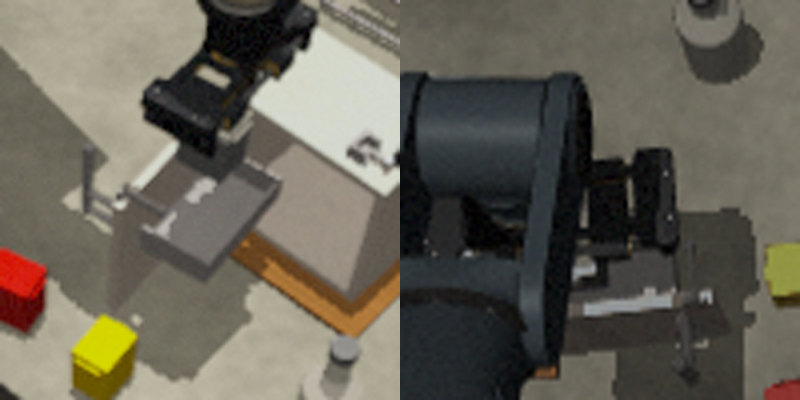

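Request:
play_rows:
  commands:
    - [[0,0,-0.02],[0,0,0]]
    - [[0,0,-0.04],[0,0,0]]
    - [[0,0,-0.06],[0,0,0]]
    - [[0,0,-0.07],[0,0,0]]
    - [[0,0,-0.078],[0,0,0]]
    - [[0,0,-0.078],[0,0,0]]

```text
time_s: 14.5
position: [0.5481, 0.1052, 0.1806]
tcp_rot: [[0.095, 0.0, 0.996], [-0.996, -0.0, 0.095], [0.0, -1.0, 0.0]]
force: [-0.8, -0.8, -1.5]
opening: 0.53
```

Request:
play_rows:
  commands:
    - [[0,0,-0.004],[0,0,0]]
    - [[0,0,-0.008],[0,0,0]]
    - [[0,0,-0.011],[0,0,0]]
    - [[0,0,-0.013],[0,0,0]]
    - [[0,0,-0.013],[0,0,0]]

```text
time_s: 15.12
position: [0.5478, 0.1053, 0.1673]
tcp_rot: [[0.095, -0.0, 0.996], [-0.996, -0.0, 0.095], [-0.0, -1.0, -0.0]]
force: [-0.9, -0.4, -0.8]
opening: 0.531
```

Request:
play_rows:
  commands:
    - [[0,0,-0.001],[0,0,0]]
    - [[0,0,-0.002],[0,0,0]]
    - [[0,0,-0.0025],[0,0,0]]
    - [[0,0,-0.0025],[0,0,0]]

```text
time_s: 15.62
position: [0.5479, 0.1052, 0.1649]
tcp_rot: [[0.095, -0.0, 0.996], [-0.996, 0.0, 0.095], [-0.0, -1.0, -0.0]]
force: [0.1, 0.1, -1.4]
opening: 0.528
```

Request:
play_rows:
  commands:
    - [[0,0,-0.001],[0,0,0]]
    - [[0,0,-0.0015],[0,0,0]]
    - [[0,0,-0.0015],[0,0,0]]

```text
time_s: 16.0
position: [0.5484, 0.1054, 0.1648]
tcp_rot: [[0.095, 0.002, 0.995], [-0.995, 0.0, 0.095], [-0.0, -1.0, 0.002]]
force: [-2.3, 0.7, 6.4]
opening: 0.527
```

Contact is at the expected height (6 N). I release and lift.

Request:
play_rows:
  commands:
    - [[0,0,0],[0,0,0]]
    - [[0,0,0],[0,0,0]]
    - [[0,0,0.001],[0,0,0]]
    - [[0,0,0.01],[0,0,0]]
    - [[0,0,0.03],[0,0,0]]
    - [[0,0,0.06],[0,0,0]]
    - [[0,0,0.1],[0,0,0]]
    - [[0,0,0.12],[0,0,0]]
  gripper: 0.064

```text
time_s: 17.0
position: [0.549, 0.1053, 0.2864]
tcp_rot: [[0.095, 0.004, 0.995], [-0.996, -0.0, 0.095], [0.0, -1.0, 0.004]]
force: [-0.1, 0.4, -1.0]
opening: 0.734
```

Request:
play_rows:
  commands:
    - [[-0.02,-0.05,0.01],[0,0,0.18]]
    - [[-0.03,-0.09,0.01],[0,0,0.36]]
    - [[-0.03,-0.14,0.01],[0,0,0.54]]
    - [[-0.03,-0.18,0.01],[0,0,0.72]]
    - [[-0.03,-0.18,0.01],[0,0,0.9]]
    - [[-0.03,-0.18,0.01],[0,0,1.08]]
    - [[-0.03,-0.18,0.01],[0,0,1.26]]
    - [[-0.03,-0.18,0.01],[0,0,1.44]]
    - [[-0.03,-0.18,0.01],[0,0,1.56]]
    - [[-0.03,-0.18,0.01],[0,0,1.56]]
  gripper: 0.034

```text
time_s: 18.25
position: [0.518, -0.0747, 0.2939]
tcp_rot: [[0.997, 0.001, -0.082], [0.082, -0.0, 0.997], [0.001, -1.0, -0.0]]
force: [-0.9, 0.2, 0.3]
opening: 0.391
```

Run:
```python
from h import *
s=read_state(); print(s['position'],s['force'],s['opening'])
a=cap('scene','s6');b=cap('top','t6')
f=lambda c,y0,y1,x0,x1:cv2.resize(cv2.cvtColor(c['frame'][y0:y1,x0:x1],cv2.COLOR_RGB2BGR),(400,400),interpolation=cv2.INTER_CUBIC)
cv2.imwrite('pics/c6.png',np.hstack([f(a,80,200,300,420),f(b,150,270,170,290)]))
for c,(y0,y1,x0,x1) in((a,(100,170,310,390)),(b,(180,260,210,300))):
    P=xyz(c)[y0:y1,x0:x1].reshape(-1,3)
    Q=P[(P[:,2]>.205)&(P[:,2]<.22)&(P[:,0]<.475)&(P[:,1]<.06)&(P[:,1]>-.03)]
    print('post',len(Q),Q.size and (Q.mean(0),Q.min(0),Q.max(0)))
    Q=P[(P[:,2]>.163)&(P[:,2]<.176)&(P[:,0]>.515)&(P[:,0]<.59)&(P[:,1]<.15)&(P[:,1]>.05)]
    print('lid',len(Q),Q.size and (Q.mean(0),np.median(Q[:,2]),cv2.minAreaRect((Q[:,:2]*1000).astype(np.float32))))
```

```text
[ 0.5179607  -0.07474369  0.29391919] [-0.85331262  0.20551979  0.32299577] 0.39059120754797744
post 0 0
lid 194 (array([0.54691632, 0.10105993, 0.16876747]), np.float64(0.16899842534845133), ((546.8093872070312, 102.72161865234375), (60.8405647277832, 47.053443908691406), 4.241361618041992))
post 0 0
lid 199 (array([0.54630631, 0.10833433, 0.17034467]), np.float64(0.1704324963803765), ((545.4639282226562, 106.46456909179688), (44.212318420410156, 60.05292510986328), 89.73445129394531))
```

View pics/c6.png

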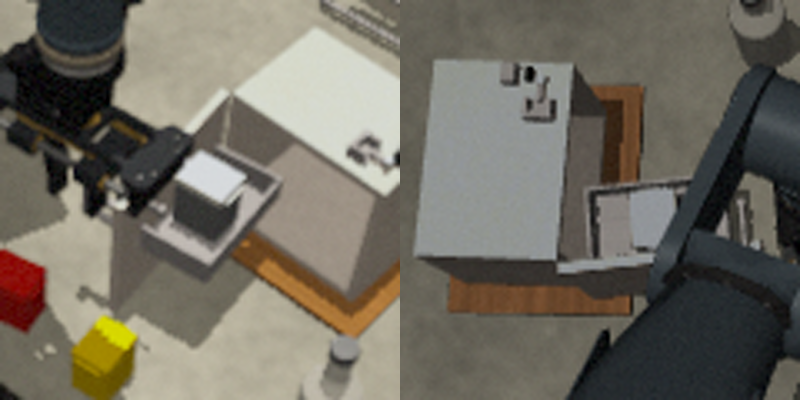

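The tub stands upright in the rack: the lid is at z 0.17 and centred within a few millimetres, and the door has not moved. I return to the post.

Request:
play_rows:
  commands:
    - [[-0.03,0.04,0],[0,0,0]]
    - [[-0.06,0.08,0],[0,0,0]]
    - [[-0.069,0.092,0],[0,0,0]]
    - [[-0.069,0.092,0],[0,0,0]]
    - [[-0.069,0.092,-0.03],[0,0,0]]
    - [[-0.069,0.092,-0.05],[0,0,0]]
    - [[-0.069,0.092,-0.065],[0,0,0]]
    - [[-0.069,0.092,-0.08],[0,0,0]]
    - [[-0.069,0.092,-0.097],[0,0,0]]
    - [[-0.069,0.092,-0.097],[0,0,0]]

```text
time_s: 19.6
position: [0.4498, 0.0161, 0.1955]
tcp_rot: [[0.997, -0.001, -0.082], [0.082, -0.0, 0.997], [-0.001, -1.0, 0.0]]
force: [0.9, -0.2, -0.0]
opening: 0.387
```

Request:
play_rows:
  commands:
    - [[0,0,0],[0,0,0]]
    - [[0,0,0],[0,0,0]]
    - [[0,0,0],[0,0,0]]
    - [[0,0,0],[0,0,0]]
  gripper: 0

```text
time_s: 20.1
position: [0.4494, 0.0172, 0.197]
tcp_rot: [[0.996, 0.002, -0.084], [0.084, -0.0, 0.996], [0.001, -1.0, -0.001]]
force: [-0.2, -0.0, 1.8]
opening: 0.127
```

Run:
```python
import numpy as np
r=np.array([.1675,-.0702])
R=lambda t:np.array([[np.cos(t),np.sin(t)],[-np.sin(t),np.cos(t)]])
for s,ts in((1.44,np.arange(1.36,.79,-.08)),(.8,np.arange(.74,.19,-.06)),(.2,[.17,.14,.11,.09,.07,.05,.035,.02,.01,0])):
  for t in ts: print(round(s,2),round(s-t,3),(R(t)@r-R(s)@r).round(4))
```

```text
1.44 0.08 [ 0.0142 -0.0033]
1.44 0.16 [ 0.0285 -0.0054]
1.44 0.24 [ 0.043  -0.0063]
1.44 0.32 [ 0.0575 -0.0061]
1.44 0.4 [ 0.072  -0.0048]
1.44 0.48 [ 0.0863 -0.0023]
1.44 0.56 [0.1004 0.0014]
1.44 0.64 [0.1141 0.0062]
0.8 0.06 [0.01   0.0043]
0.8 0.12 [0.0198 0.0092]
0.8 0.18 [0.0292 0.0146]
0.8 0.24 [0.0383 0.0206]
0.8 0.3 [0.047  0.0272]
0.8 0.36 [0.0553 0.0342]
0.8 0.42 [0.0632 0.0417]
0.8 0.48 [0.0706 0.0497]
0.8 0.54 [0.0775 0.0582]
0.8 0.6 [0.0839 0.067 ]
0.2 0.03 [0.003  0.0046]
0.2 0.06 [0.0059 0.0092]
0.2 0.09 [0.0086 0.0139]
0.2 0.11 [0.0103 0.0171]
0.2 0.13 [0.012  0.0203]
0.2 0.15 [0.0136 0.0236]
0.2 0.165 [0.0147 0.0261]
0.2 0.18 [0.0158 0.0285]
0.2 0.19 [0.0166 0.0302]
0.2 0.2 [0.0173 0.0319]
```

Request:
play_rows:
  commands:
    - [[0.0065,-0.002,0],[0,0,0.04]]
    - [[0.0175,-0.004,0],[0,0,0.1]]
    - [[0.0285,-0.0054,0],[0,0,0.16]]
    - [[0.043,-0.0063,0],[0,0,0.24]]
    - [[0.0575,-0.006,0],[0,0,0.32]]
    - [[0.072,-0.0048,0],[0,0,0.4]]
    - [[0.0863,-0.0023,0],[0,0,0.48]]
    - [[0.1004,0.0014,0],[0,0,0.56]]
    - [[0.1141,0.0062,0],[0,0,0.64]]

```text
time_s: 21.22
position: [0.5633, 0.0242, 0.197]
tcp_rot: [[0.748, -0.0, -0.664], [0.664, 0.001, 0.748], [0.001, -1.0, 0.001]]
force: [-2.2, 1.4, 4.0]
opening: 0.128
```

Request:
play_rows:
  commands:
    - [[0.01,0.0043,0],[0,0,0.06]]
    - [[0.0198,0.0092,0],[0,0,0.12]]
    - [[0.0292,0.0146,0],[0,0,0.18]]
    - [[0.0383,0.0206,0],[0,0,0.24]]
    - [[0.047,0.0272,0],[0,0,0.3]]
    - [[0.0553,0.0342,0],[0,0,0.36]]
    - [[0.0632,0.0417,0],[0,0,0.42]]
    - [[0.0706,0.0497,0],[0,0,0.48]]
    - [[0.0775,0.0582,0],[0,0,0.54]]
    - [[0.0839,0.067,0],[0,0,0.6]]

```text
time_s: 22.48
position: [0.647, 0.0911, 0.1971]
tcp_rot: [[0.243, 0.0, -0.97], [0.97, 0.0, 0.243], [0.0, -1.0, 0.0]]
force: [-2.2, 0.9, 2.9]
opening: 0.129
```

Request:
play_rows:
  commands:
    - [[0.003,0.0046,0],[0,0,0.03]]
    - [[0.0059,0.0092,0],[0,0,0.06]]
    - [[0.0073,0.0115,0],[0,0,0.075]]
    - [[0.0073,0.0115,0],[0,0,0.075]]

```text
time_s: 22.98
position: [0.6542, 0.1025, 0.197]
tcp_rot: [[0.171, 0.0, -0.985], [0.985, 0.001, 0.171], [0.001, -1.0, -0.0]]
force: [-2.0, 1.1, 5.5]
opening: 0.131
```

Run:
```python
from h import *
s=read_state(); print(s['position'],s['force'],s['opening'])
```

```text
[0.65422691 0.10252597 0.19703007] [-1.966142    1.07156066  5.53622365] 0.1310159941932353
```

Request:
play_rows:
  commands:
    - [[0.0012,0.0022,0],[0,0,0.015]]
    - [[0.0024,0.0044,0],[0,0,0.028]]
    - [[0.0035,0.0066,0],[0,0,0.042]]
    - [[0.0046,0.0088,0],[0,0,0.056]]
    - [[0.0057,0.011,0],[0,0,0.07]]
    - [[0.0062,0.0122,0],[0,0,0.077]]
    - [[0.0067,0.0134,0],[0,0,0.085]]
    - [[0.0072,0.0146,0],[0,0,0.092]]
    - [[0.0077,0.0158,0],[0,0,0.1]]
    - [[0.0077,0.0158,0],[0,0,0.1]]

```text
time_s: 24.22
position: [0.6607, 0.1147, 0.197]
tcp_rot: [[0.072, -0.003, -0.997], [0.997, -0.005, 0.072], [-0.005, -1.0, 0.003]]
force: [-4.2, -7.4, 7.5]
opening: 0.128
```

Request:
play_rows:
  commands:
    - [[0.0005,0.001,0],[0,0,0.006]]
    - [[0.001,0.002,0],[0,0,0.012]]
    - [[0.0015,0.003,0],[0,0,0.018]]
    - [[0.002,0.004,0],[0,0,0.024]]
    - [[0.0025,0.005,0],[0,0,0.03]]
    - [[0.003,0.006,0],[0,0,0.036]]
    - [[0.003,0.006,0],[0,0,0.036]]

```text
time_s: 25.1
position: [0.6647, 0.1234, 0.197]
tcp_rot: [[0.036, -0.0, -0.999], [0.999, -0.0, 0.036], [-0.0, -1.0, 0.0]]
force: [-1.6, -0.2, 5.6]
opening: 0.126
```

Request:
play_rows:
  commands:
    - [[0.0002,0.0008,0],[0,0,0]]
    - [[0.0003,0.0016,0],[0,0,0]]
    - [[0.0003,0.0016,0],[0,0,0]]

```text
time_s: 25.48
position: [0.6651, 0.1244, 0.197]
tcp_rot: [[0.036, -0.0, -0.999], [0.999, -0.002, 0.036], [-0.002, -1.0, 0.0]]
force: [-2.2, -1.5, 5.7]
opening: 0.127
```

Request:
play_rows:
  commands:
    - [[0,0,0],[0,0,0]]
    - [[0,0,0],[0,0,0]]
    - [[0,0,0],[0,0,0]]
    - [[0,0,0.02],[0,0,0]]
    - [[0,0,0.05],[0,0,0]]
    - [[0,0,0.09],[0,0,0]]
    - [[-0.02,-0.05,0.1],[0,0,0]]
    - [[-0.03,-0.1,0.1],[0,0,0]]
    - [[-0.05,-0.15,0.1],[0,0,0]]
    - [[-0.07,-0.2,0.1],[0,0,0]]
  gripper: 0.034

```text
time_s: 26.72
position: [0.5946, -0.0761, 0.2963]
tcp_rot: [[0.035, 0.0, -0.999], [0.999, -0.0, 0.035], [-0.0, -1.0, -0.0]]
force: [0.6, -0.2, -0.9]
opening: 0.393
```

Request:
play_rows:
  commands:
    - [[-0.02,-0.05,0],[0,0,0]]
    - [[-0.05,-0.1,0],[0,0,0]]
    - [[-0.05,-0.1,0],[0,0,0]]
    - [[-0.05,-0.1,0],[0,0,0]]

```text
time_s: 27.22
position: [0.5454, -0.1745, 0.2964]
tcp_rot: [[0.037, 0.0, -0.999], [0.999, 0.001, 0.037], [0.001, -1.0, -0.0]]
force: [-0.6, 0.8, -0.1]
opening: 0.391
```

Run:
```python
from h import *
s=read_state(); print(s['position'],s['force'],s['opening'])
a=cap('scene','s7');b=cap('top','t7')
for n,c,box in(('scene',a,(85,185,345,450)),('top',b,(160,255,165,265))):
    P=xyz(c)[box[0]:box[1],box[2]:box[3]].reshape(-1,3)
    S=P[(P[:,2]>.205)&(P[:,2]<.22)&(P[:,1]<.145)&(P[:,1]>.08)&(P[:,0]>.62)];print(n,'post',len(S),(S.min(0)+S.max(0))/2,S.mean(0))
    Q=P[(P[:,2]>.184)&(P[:,2]<.196)&(P[:,1]>.15)]
    e=np.array([(x,np.percentile(s[:,1],4)) for x in np.arange(.505,.66,.01) for s in [Q[abs(Q[:,0]-x)<.006]] if len(s)>3]); print(np.polyfit(e[:,0]-.5,e[:,1],1))
f=lambda c,y0,y1,x0,x1:cv2.resize(cv2.cvtColor(c['frame'][y0:y1,x0:x1],cv2.COLOR_RGB2BGR),(400,400),interpolation=cv2.INTER_CUBIC)
cv2.imwrite('pics/c7.png',np.hstack([f(a,80,180,345,445),f(b,160,260,165,265)]))
```

```text
[ 0.54535169 -0.17450889  0.29638553] [-0.58505883  0.77363159 -0.10788974] 0.39142564717587913
scene post 16 [0.6669976  0.12174955 0.21195933] [0.66698848 0.12090558 0.21319953]
[-0.02827538  0.1812515 ]
top post 14 [0.66322693 0.12546274 0.21301747] [0.66336928 0.12413247 0.2141078 ]
[-0.04066841  0.18632315]
```

View pics/c7.png

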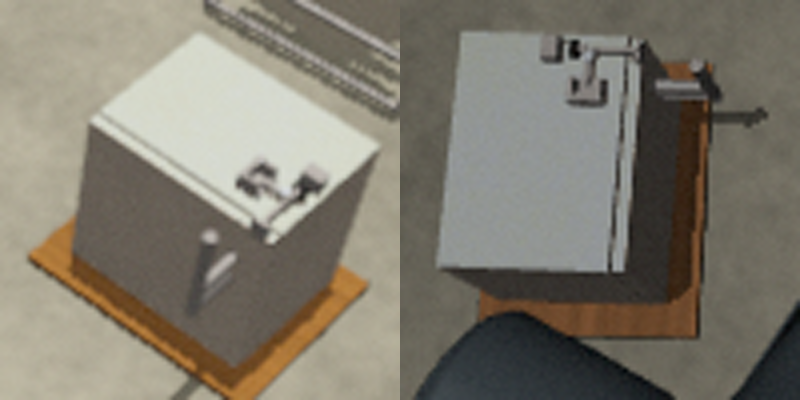

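View pics/s7.png

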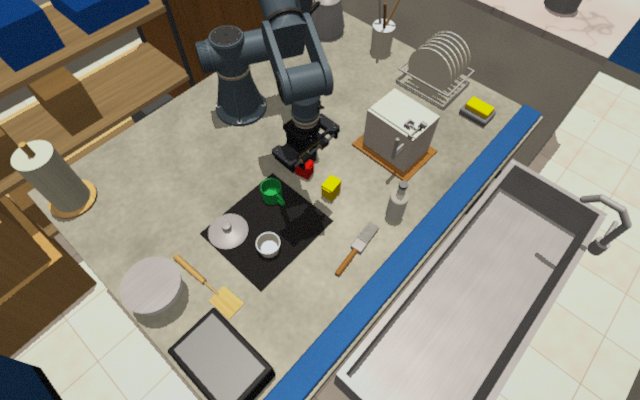

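The door, tongue and post sit at the same pixels as in the first pictures (post at (205,240) in the scene crop and (700,70) in the top crop). The bystanders look unmoved, so I hand in.

```bash
python3 -c "
from rig import *
print(hand_in())"
```

```text
the job is handed in; nothing more can be done
None
```

The tub is standing in the door rack and the door is shut. I handed the job in at about 27 s of the 72 s allowed.

- **Door open:** I gripped the handle post and swung the door past the catch to about 1.44 rad.
- **Tub placed:** I set the tub upright in the rack. Its lid measured 0.169–0.170 m high, where 0.170 was expected, and it sat within about 5 mm of the rack's middle.
- **Door shut:** I swung the door back by the post. The catch resisted with about 7 N (read mid-push, so not necessarily the peak), then the force dropped to almost nothing. The last reading before I let go was about 1.5 N of push.

After backing away, the post measured within about 1.5 mm of where it started, and the tongue looked the same as in the first pictures. The other things looked unmoved.

- **Not measured directly:** I had no reading of the door angle or buffer squeeze, and the snap itself is inferred from the force drop and the pictures.
- **Not seen after closing:** The tub can't be seen with the door shut. My last view of it was before I swung the door closed.

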